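Set the jar carrier on the ointment mixer's keyed spindle and start it

TASK

Get the ointment mixing: stand the jar carrier in the mixer's collar, turn it gently, without forcing it down, until its keyed foot finds the flats of the spindle and drops fully home, and let go of it. Only then press the mixer's start button fully down and let it come back up; leave the other things on the counter where they stand.

Things in the scene. Friction and masses are not known exactly. Their poses are not given: they have to be found in the camera images.
- carrier_grip (a point): Centre of the carrier's grip bar, the point to grasp: a plain aluminium bar 56 mm long, 24 mm wide and 42 mm tall, standing on the carrier's flat round cap (99 to 141 mm above the underside); this point is 120 mm above the underside. x runs along the bar, y across it, z up. A half turn about z makes no difference.
- carrier_center (a point): Centre of the jar carrier, half-way up, 70.5 mm above its underside; same axes. It is a loose upright aluminium cup, 62 mm in diameter, 141 mm tall with its bar, 0.3 to 0.65 kg, in which an ointment jar (a white ring shows near the top) is clamped by the cap.
- carrier_foot (a point): Centre of the carrier's underside; same axes. In the underside is a slot 24 mm deep, 34 mm long and 18 mm wide, its long way along the grip bar (x). The foot's outer edge has a 3 mm chamfer.
- mixer: The ointment mixer, a fixed white bench machine 250 mm long (x), 190 mm wide (y), housing top 70 mm high. Origin under its middle, on the counter; x points from the low front deck with the display and start button to the end with the collar, z up.
- mixer_seat (a point): Where the centre of the carrier's underside must come: middle of the flange face at the spindle's root, 79 mm above the counter, 55 mm along x from the mixer's origin; mixer's axes. From this face the steel spindle stands up 22 mm: a 32 mm round bar with two opposite flats 16 mm apart, top edge chamfered 2 mm.
- spindle_top (a point): Centre of the spindle's top, 22 mm above the seat; mixer's axes. The motor stops anywhere: which way the flats look is not reported (these axes do not turn with it) and its gear holds it still against light turning (0.35 N m). A carrier set on crosswise rests on this top. Turned until its slot lies along the flats, it enters, within about 5 degrees either way; a half turn covers every case.
- collar_rim (a point): Centre of the mouth of the fixed aluminium guard collar around the spindle, 114 mm above the counter, 35 mm above the seat; mixer's axes. Bore 67 mm, outside 80 mm. It keeps the carrier upright even when let go with its foot on the spindle's top.
- start (a joint): The start button's travel: 0 m up, 0.006 m fully down; spring, about 5 N fully down (1.5 N to begin).
- start_top (a point): The centre of the top face of the start button: a round white push button 28 mm across in a grey ring on the mixer's low front deck, pressed straight down. The flat discs beside it are only printed keys.
- balance: Dispensing balance with a black weighing boat, fixed, 280 x 185 mm, up to 125 mm tall; origin under its middle. Not needed.
- jar: Bystander: low white ointment jar, 58 mm across, 62 mm tall, loose; origin under it.
- beaker: Bystander: clear plastic beaker, 58 mm across, 75 mm tall, loose; origin under it.
- mortar: Bystander: white mortar with its pestle, 114 mm across, about 105 mm tall, loose; origin under it.
- bottle_a: Bystander: white plastic bottle, 80 mm across, 165 mm tall, loose; origin under it.
- bottle_b: Bystander: amber bottle, 64 mm across, 125 mm tall, loose; origin under it.
- spatula: Bystander: spatula lying on the counter, 160 mm long, loose.
- carton: Bystander: small white carton, 70 x 110 x 50 mm, loose; origin under it.
Things that resemble listed ones, but are neither listed nor needed, are in the scene too. Leave any blue or green look-alike of the part that bears carrier_grip alone.

How it is judged:
By the outcome, as a careful person would: the job done as asked, in the order asked, and still so for the second after the job is handed in, with the robot touching nothing.
It also fails if it takes over 72 s, if anything falls off the work surface, if the arm or the gripper's body presses on something with over 40 N, if the wrist force passes 120 N, or if a joint passes its speed limit or range.

ROBOT

A 6-joint arm with a two-finger parallel gripper is mounted at the origin on the work surface. World frame = base frame: x ahead of the robot, y to its left, z up, the work surface at z = 0. Lengths are in m, angles in rad, forces in N, time in s.
With the tool pointing down it reaches from about 0.275 to 0.75 m from the base axis. Payload 10.2 kg.
Tool frame: the origin (TCP) lies midway between the tips of the shut fingers; the grasp point (between the pads) lies 19 mm behind it (env.hold_point_z is the distance from the TCP to the grasp point, in m); x points along the fingers, z is the direction in which the jaws open and shut, and the axes are right-handed (so a half turn about x gives the same grasp; the last joint's range is limited). The gripper opens to 85 mm and grips with 20 to 120 N. Pads are 22 mm wide; open, the fingers measure 114 mm over their backs; the gripper's body (76 mm by 85 mm) begins 54 mm behind the grasp point. The pads swing forward as they close: fully open they stand 13 mm farther back than shut.
Start: joints at [0.909, 0.313, 1.498, -0, 1.331, -0.223], TCP at [0.223, 0.475, 0.231] pointing down, gripper open.
Joint ranges: [-2.94, 2.94], [-0.97, 2.17], [0.19, 2.56], [-1.23, 4.37], [0.02, 3.11], [-2.88, 2.88]. Speed limits (rad/s): [2.39, 2.39, 3.01, 3.14, 3.14, 3.14].

INTERFACE

Orientations are given as a unit quaternion [x, y, z, w].
In Python, from bench import env, kinematics, monitor, eyes, job gives the robot as it stands. The module is installed in compiled form; this text tells all that it offers. Calls block until the motion is done:
- env.reach(position, orientation): joint-space move of the TCP to a pose.
- env.movel(position, velocity=0.15, frame=None, guard=None): straight line of the TCP; frame=None keeps the orientation; velocity is the mean speed in m/s. With guard (N) it stops when the force on the tool has changed by that much, and returns True; else False.
- env.set_joints(angles): joint-space move.
- env.release() and env.close_gripper(effort=None): open the fingers fully, or close them until they stop; effort is the grip in N (None keeps the last).
- env.hold(seconds).
- kinematics.ik(position, orientation): joint angles nearest the present ones, or None.
- monitor.sense(): the state.
- eyes.grab_frame(name): name is "scene" or "top" or "wrist"; returns a dict with "frame" (480x640x3 uint8, red, green, blue), "mtx" (3x3 intrinsics, pixels), "k1" (the pictures are not rectified: a ray, as slopes to the right and down, at radius r is drawn at 1 + k1 r^2 times it, then the intrinsics apply), "view" (4x4, takes a point from world to camera coordinates). Camera axes: x right, y down, z forward; pixel columns grow to the right and rows downward; lengths in m; the calibration is good to about 2 mm. A picture is of the moment at which its call begins. There is no depth.
A pose or a line that the arm cannot do raises env.MotionError and nothing moves.
- job.hand_in(): hands the job in, once; it reports no verdict.
The state is a dict: "clock": time; "joints": joint angles; "qvel": joint speeds; "joint_efforts": joint torques, N m; "position": TCP position; "ee_rot": TCP orientation; "contact_force": force on the tool from outside, world axes, zero at the start; "ft_torque": the same for the moment, N m; "finger_gap": opening from 0.0 (shut) to 1.0 (fully open).
Only numpy, scipy, OpenCV 4.12 (cv2) and the standard library are available. Lean on these libraries where they do the work, as an engineer would, in place of code of your own. Each camera call takes 0.05 s, during which the arm holds its last target.

## Working session

There is one attempt and no reset: what is moved stays moved. The work goes in short steps, each a Python script; the robot and the scene stay as the last script left them, time stands still between calls to the robot, and variables do not carry over. Pictures are saved under pics/ and viewed, and the job is handed in when it is done.

```bash
mkdir -p pics; ls
python3 - <<'E'
from bench import env, kinematics, monitor, eyes, job
import cv2,numpy as np
np.set_printoptions(precision=4,suppress=True)
s=monitor.sense();print(s['clock'],s['position'],s['ee_rot'],s['contact_force'],s['finger_gap'])
for n in ['scene','top','wrist']:
    d=eyes.grab_frame(n); cv2.imwrite(f'pics/{n}0.png',d['frame'][:,:,::-1]); print(n,d['mtx'].tolist(),d['k1'],d['view'].tolist())
    np.savez(f'pics/{n}0.npz',**d)
E
```

```text
pics
0.0 [0.2229 0.475  0.2307] [-0.3794  0.5973  0.3791  0.5964] [ 0.3294  0.5173 -0.0541] 1.0011322815354233
scene [[465.74758174035856, 0.0, 330.19009680081496], [0.0, 465.74758174035856, 241.96317922768122], [0.0, 0.0, 1.0]] -0.06269882468429165 [[0.653832978751257, 0.7566103534973283, 0.006573346020568075, -0.4148096738466534], [0.5642342916631181, -0.48176408220421724, -0.6704797038012019, -0.27205206394849285], [-0.5041250836932019, 0.44209064916437224, -0.741898751793495, 1.5404764090368028], [0.0, 0.0, 0.0, 1.0]]
top [[504.07023617234745, 0.0, 316.8359735878885], [0.0, 504.07023617234745, 237.7786590737879], [0.0, 0.0, 1.0]] -0.09909022030044737 [[0.04690652292863861, -0.9988906397460111, -0.004155470436611876, -0.0034916294751358074], [-0.9775341687819455, -0.045047061683941125, -0.20590704479797192, 0.6155680837540886], [0.20549142797337294, 0.01372049785713563, -0.9785627322599286, 1.3153925561110145], [0.0, 0.0, 0.0, 1.0]]
wrist [[373.8134311377648, 0.0, 320.54369107757645], [0.0, 373.8134311377648, 242.26368682742785], [0.0, 0.0, 1.0]] -0.013466519670792779 [[0.4258335331484011, 0.9048004015679183, -0.0014266635504061533, -0.5247119048003168], [0.8717682705459524, -0.409864169493888, 0.26838674526587153, -0.03469740379626605], [0.24225169662083243, -0.11553179600275436, -0.9633101886706635, 0.3773894082820577], [0.0, 0.0, 0.0, 1.0]]
```

View pics/scene0.png

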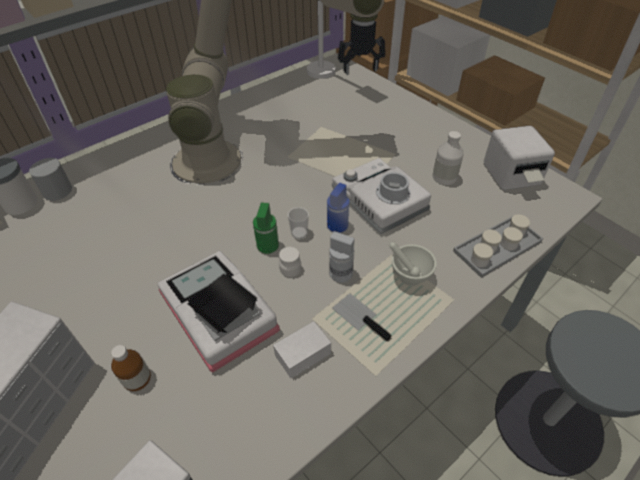

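View pics/top0.png

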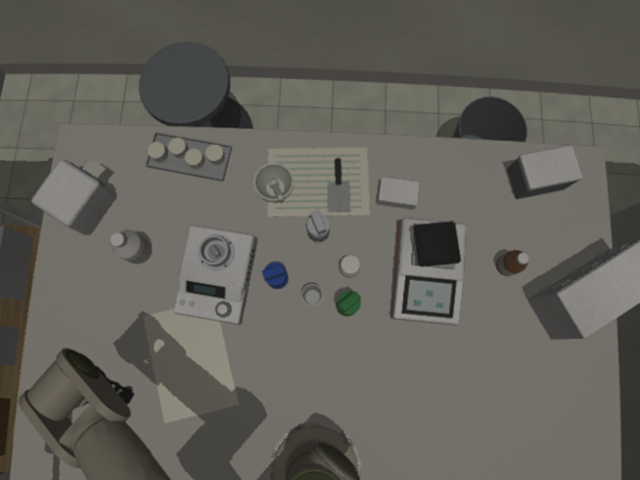

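View pics/wrist0.png

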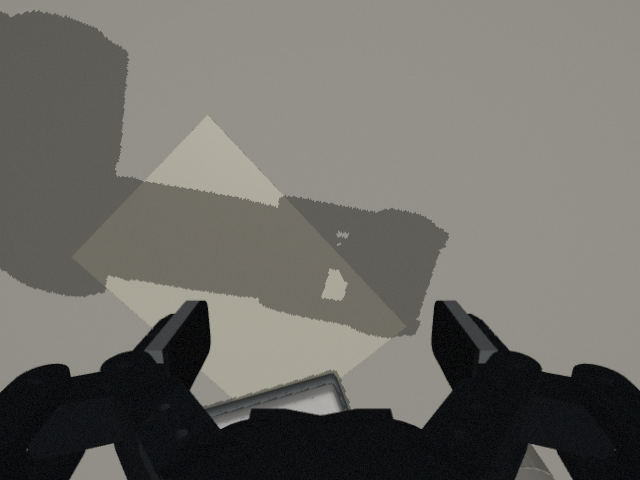

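Scene picture: there are three carrier-shaped cups. The aluminium one is at scene (342,255) / top (318,225), the blue one at (338,208) / (275,275), and the green one at (265,228) / (349,302). The plain aluminium one with the white ring fits the description. The mixer is at top (215,275), with its collar at (216,252) and its button at (223,309). I'll check these in enlarged crops.

Run:
```python
import cv2,numpy as np
a=cv2.imread('pics/top0.png');b=cv2.imread('pics/scene0.png')
c1=cv2.resize(a[190:330,165:365],None,fx=4,fy=4,interpolation=cv2.INTER_CUBIC)
cv2.imwrite('pics/crop_top.png',c1)
cv2.imwrite('pics/crop_scene.png',cv2.resize(b[150:290,280:440],None,fx=4,fy=4,interpolation=cv2.INTER_CUBIC))
```

```text
(no output)
```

View pics/crop_top.png

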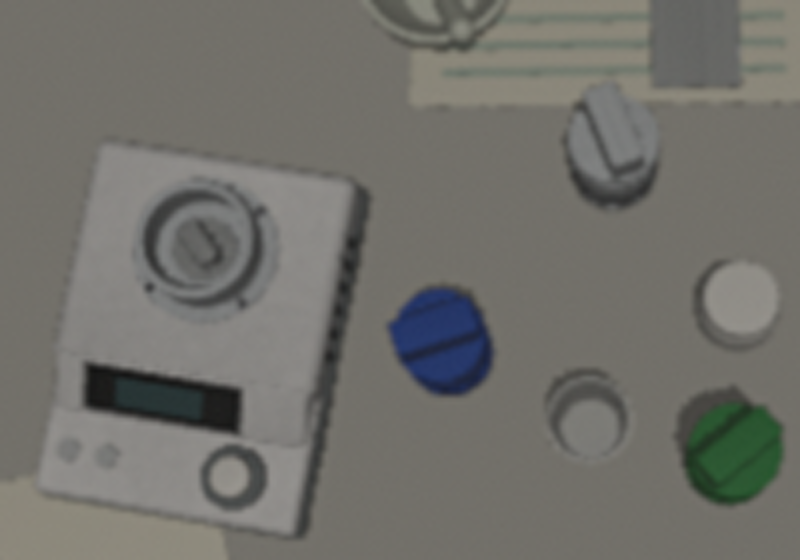

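View pics/crop_scene.png

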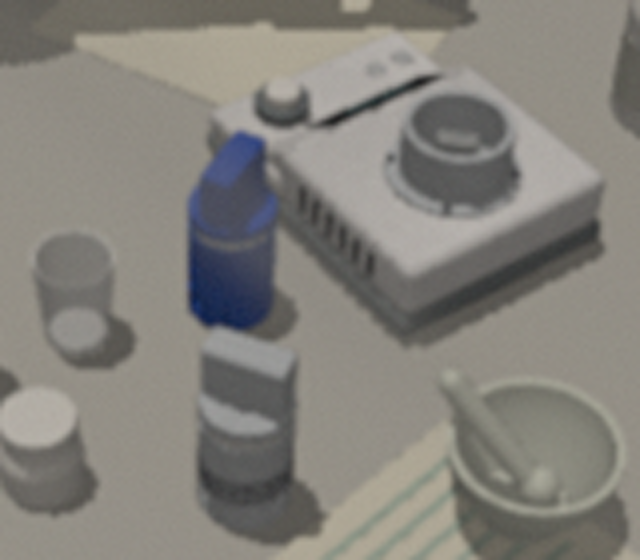

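```bash
cat > h.py <<'E'
import numpy as np,cv2
np.set_printoptions(precision=4,suppress=True)
def ray(d,px):
    K=d['mtx'];k=float(d['k1'])
    x=(px[0]-K[0,2])/K[0,0];y=(px[1]-K[1,2])/K[1,1]
    u=cv2.undistortPoints(np.array([[[px[0],px[1]]]],float),K,np.array([k,0,0,0,0.]))[0,0]
    V=d['view'];R=V[:3,:3];c=-R.T@V[:3,3]
    v=R.T@np.array([u[0],u[1],1.]);return c,v/np.linalg.norm(v)
def onz(d,px,z):
    c,v=ray(d,px);return c+v*(z-c[2])/v[2]
def tri(obs):
    A=np.zeros((3,3));b=np.zeros(3);r=[]
    for d,p in obs:
        c,v=ray(d,p);P=np.eye(3)-np.outer(v,v);A+=P;b+=P@c;r.append((c,P))
    x=np.linalg.solve(A,b);return x,[np.linalg.norm(P@(x-c)) for c,P in r]
def proj(d,X):
    V=d['view'];p=V[:3,:3]@np.asarray(X)+V[:3,3];a=p[:2]/p[2];a=a*(1+float(d['k1'])*(a@a))
    return d['mtx'][:2,:2]@a+d['mtx'][:2,2]
def load(n): return dict(np.load(n))
E
python3 - <<'E'
from h import *
t=load('pics/top0.npz');s=load('pics/scene0.npz')
T=lambda x,y:(165+x/4-.4,190+y/4-.4); S=lambda x,y:(280+x/4-.4,150+y/4-.4)
print('bar',onz(t,T(612,127),.141), [onz(t,T(*c),.141)[:2] for c in [(583,92),(612,82),(643,163),(618,176)]])
print('bar scene',onz(s,S(250,350),.141))
print('collar',onz(t,T(203,241),.114),'scene',onz(s,S(458,128),.114),tri([(t,T(203,241)),(s,S(458,128))]))
print('btn',tri([(t,T(231,477)),(s,S(283,94))]))
P=[onz(t,T(*c),.07)[:2] for c in [(102,140),(358,180)]];print('rear corners',P)
a,b=onz(t,T(185,235),.101),onz(t,T(218,263),.101);print('spindle dir',a,b,np.degrees(np.arctan2(*(b-a)[1::-1])))
E
```

```text
bar [0.6426 0.0241 0.141 ] [array([0.6652, 0.0441]), array([0.6728, 0.0255]), array([0.6196, 0.0029]), array([0.6102, 0.0187])]
bar scene [0.6493 0.0238 0.141 ]
collar [0.5598 0.29   0.114 ] scene [0.5682 0.2923 0.114 ] (array([0.5629, 0.294 , 0.1086]), [np.float64(0.0033331822487685445), np.float64(0.0033331822487685965)])
btn (array([0.4109, 0.2714, 0.0563]), [np.float64(0.0017082872491852585), np.float64(0.0017082872491852277)])
rear corners [array([0.6348, 0.3763]), array([0.6148, 0.1968])]
spindle dir [0.5656 0.3053 0.101 ] [0.5477 0.2816 0.101 ] -126.84390106592366
```

```bash
cat >> h.py <<'E'
from scipy.spatial.transform import Rotation as Ro
def Q(a): # a: jaw direction, deg, tool down
    a=np.radians(a);x=np.array([0,0,-1.]);z=np.array([np.cos(a),np.sin(a),0]);y=np.cross(z,x)
    return Ro.from_matrix(np.c_[x,y,z]).as_quat()
E
python3 - <<'E'
from h import *
from bench import env,kinematics,monitor
w=load('pics/wrist0.npz');s=monitor.sense()
R=Ro.from_quat(s['ee_rot']).as_matrix();V=w['view'];c=-V[:3,:3].T@V[:3,3]
print('cam in tool',R.T@(c-s['position']),'fwd',R.T@V[2,:3],'jaw',R[:,2])
for p,name,z in [((.5,.29),'mix',.32),((.57,.03),'car',.32),((.645,.024),'grasp',.106),((.563,.291),'seat',.3),((.41,.271),'btn',.15)]:
  for a in range(-180,180,30):
    q=kinematics.ik([*p,z],Q(a))
    print(name,a,None if q is None else np.round(q,2))
E
```

```text
cam in tool [-0.1412  0.0673  0.0004] fwd [ 0.9633 -0.2686 -0.0008] jaw [ 0.4248  0.9053 -0.001 ]
mix -180 [ 0.32  0.39  1.16 -0.    1.59 -2.82]
mix -150 None
mix -120 [ 0.32  0.39  1.16 -0.    1.59  2.42]
mix -90 [ 0.32  0.39  1.16 -0.    1.59  1.89]
mix -60 [ 0.32  0.39  1.16 -0.    1.59  1.37]
mix -30 [ 0.32  0.39  1.16 -0.    1.59  0.85]
mix 0 [ 0.32  0.39  1.16 -0.    1.59  0.32]
mix 30 [ 0.32  0.39  1.16 -0.    1.59 -0.2 ]
mix 60 [ 0.32  0.39  1.16 -0.    1.59 -0.72]
mix 90 [ 0.32  0.39  1.16 -0.    1.59 -1.25]
mix 120 [ 0.32  0.39  1.16 -0.    1.59 -1.77]
mix 150 [ 0.32  0.39  1.16  0.    1.59 -2.29]
car -180 None
car -150 [-0.15  0.38  1.18 -0.    1.58  2.47]
car -120 [-0.15  0.38  1.18 -0.    1.58  1.94]
car -90 [-0.15  0.38  1.18 -0.    1.58  1.42]
car -60 [-0.15  0.38  1.18  0.    1.58  0.89]
car -30 [-0.15  0.38  1.18 -0.    1.58  0.37]
car 0 [-0.15  0.38  1.18 -0.    1.58 -0.15]
car 30 [-0.15  0.38  1.18 -0.    1.58 -0.68]
car 60 [-0.15  0.38  1.18  0.    1.58 -1.2 ]
car 90 [-0.15  0.38  1.18 -0.    1.58 -1.72]
car 120 [-0.15  0.38  1.18 -0.    1.58 -2.25]
car 150 [-0.15
[... 918 characters left out ...]
at 60 [ 0.29  0.54  0.99 -0.    1.61 -0.75]
seat 90 [ 0.29  0.54  0.99 -0.    1.61 -1.28]
seat 120 [ 0.29  0.54  0.99 -0.    1.61 -1.8 ]
seat 150 [ 0.29  0.54  0.99  0.    1.61 -2.33]
btn -180 [ 0.35  0.32  1.71 -0.    1.11 -2.8 ]
btn -150 None
btn -120 [ 0.35  0.32  1.71 -0.    1.11  2.44]
btn -90 [ 0.35  0.32  1.71 -0.    1.11  1.92]
btn -60 [ 0.35  0.32  1.71 -0.    1.11  1.39]
btn -30 [ 0.35  0.32  1.71 -0.    1.11  0.87]
btn 0 [ 0.35  0.32  1.71 -0.    1.11  0.35]
btn 30 [ 0.35  0.32  1.71 -0.    1.11 -0.18]
btn 60 [ 0.35  0.32  1.71 -0.    1.11 -0.7 ]
btn 90 [ 0.35  0.32  1.71 -0.    1.11 -1.23]
btn 120 [ 0.35  0.32  1.71 -0.    1.11 -1.75]
btn 150 [ 0.35  0.32  1.71 -0.    1.11 -2.27]
```

```bash
cat >> h.py <<'E'
def look(p,a,z): # tcp position for camera above p
    a_=np.radians(a);return [p[0]+.067*np.sin(a_),p[1]-.067*np.cos(a_),z]
def snap(n,name):
    from bench import eyes
    d=eyes.grab_frame(n);cv2.imwrite(f'pics/{name}.png',d['frame'][:,:,::-1]);np.savez(f'pics/{name}.npz',**d);return d
E
python3 - <<'E'
from h import *
from bench import env,kinematics,monitor
env.reach([.35,.4,.27],Q(0))
env.reach(look((.51,.297),-6.4,.26),Q(-6.4));snap('wrist','wmix')
env.reach(look((.645,.024),-66,.28),Q(-66));snap('wrist','wcar')
print(monitor.sense()['clock'])
E
```

```text
2.9667
```

View pics/wmix.png

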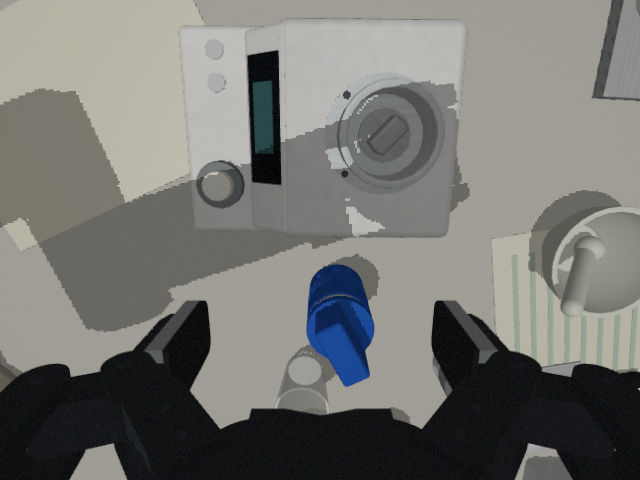

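View pics/wcar.png

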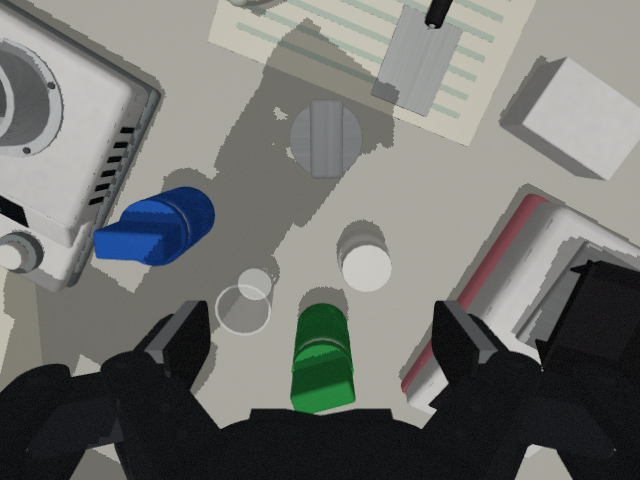

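The mixer view shows the collar rim around (388,132), the spindle with its flats around (389,133), and the button at (219,183). In the carrier view the bar is at (326,138) and stands nearly along the image columns. I'll enlarge both.

Run:
```python
import cv2,numpy as np
a=cv2.imread('pics/wmix.png');b=cv2.imread('pics/wcar.png')
f=lambda i,s:cv2.resize(i,None,fx=s,fy=s,interpolation=cv2.INTER_CUBIC)
x=cv2.convertScaleAbs(f(a[65:205,315:455],4),alpha=1.5);y=f(b[80:190,270:380],4)
cv2.imwrite('pics/c1.png',x);cv2.imwrite('pics/c2.png',y);cv2.imwrite('pics/c3.png',f(a[150:220,185:265],6))
```

```text
(no output)
```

View pics/c1.png

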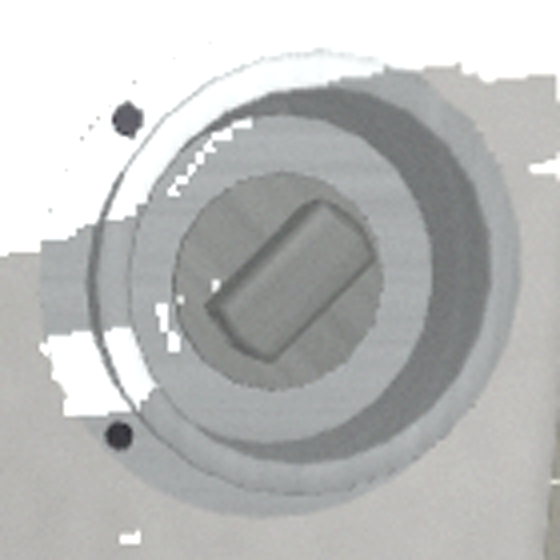

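View pics/c2.png

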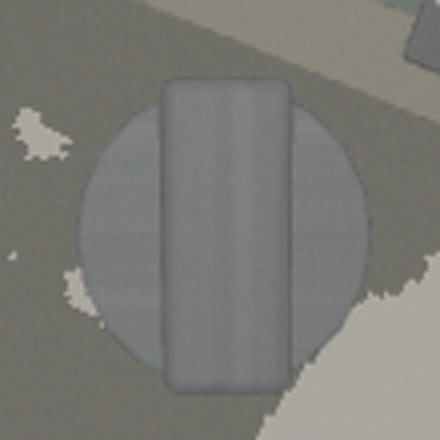

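View pics/c3.png

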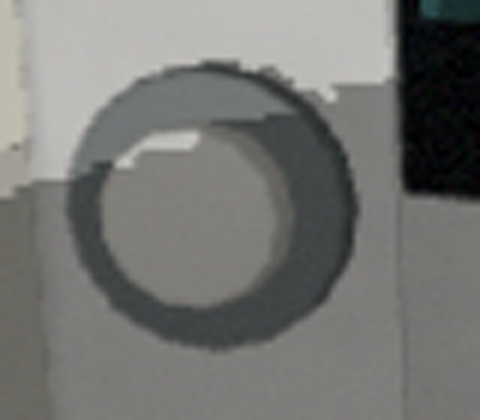

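Run:
```python
from h import *
m=load('pics/wmix.npz');c=load('pics/wcar.npz');t=load('pics/top0.npz');s=load('pics/scene0.npz')
A=lambda x,y:(315+x/4-.4,65+y/4-.4);B=lambda x,y:(270+x/4-.4,80+y/4-.4);C=lambda x,y:(185+x/6-.4,150+y/6-.4)
O=[onz(m,A(*p),.114)[:2] for p in [(90,280),(520,280),(305,50),(305,497)]];print('outer',O,(O[0]+O[1])/2,(O[2]+O[3])/2,np.linalg.norm(O[0]-O[1]),np.linalg.norm(O[2]-O[3]))
O=[onz(m,A(*p),.114)[:2] for p in [(132,280),(490,280)]];print('bore',(O[0]+O[1])/2,np.linalg.norm(O[0]-O[1]))
pts=[(212,302),(320,203),(270,358),(375,256)]
W=[onz(m,A(*p),.100)[:2] for p in pts];ang=lambda v:np.degrees(np.arctan2(v[1],v[0]))
print('spin',np.mean(W,0),ang(W[1]-W[0]),ang(W[3]-W[2]),np.linalg.norm(W[1]-W[0]),np.linalg.norm(W[2]-W[0]))
W=[onz(c,B(*p),.141)[:2] for p in [(164,85),(288,85),(290,388),(166,388)]]
print('bar',np.mean(W,0),ang(W[0]-W[3]),ang(W[1]-W[2]),np.linalg.norm(W[0]-W[1]),np.linalg.norm(W[1]-W[2]))
W=[onz(c,B(*p),.099)[:2] for p in [(80,235),(370,235)]];print('cap',np.mean(W,0),np.linalg.norm(W[0]-W[1]))
print('btn',tri([(m,C(192,216)),(s,(280+283/4-.4,150+92/4-.4)),(t,(165+231/4-.4,190+477/4-.4))]), onz(m,C(192,216),.056))
W=[onz(m,C(*p),.056) for p in [(102,216),(278,216)]];print(np.linalg.norm(W[0]-W[1]))
P=[onz(m,p,.07)[:2] for p in [(466,22),(447,235),(287,20),(287,232)]];print('edge',P,ang(P[0]-P[1]),ang(P[0]-P[2]))
```

```text
outer [array([0.5225, 0.3004]), array([0.6017, 0.2917]), array([0.5645, 0.3355]), array([0.5596, 0.256 ])] [0.5621 0.2961] [0.562  0.2958] 0.07966427693227246 0.07970329060600383
bore [0.5632 0.296 ] 0.0663241123884093
spin [0.5624 0.2961] 36.051306946621885 38.30924024742076 0.027226426657593412 0.0158482851712127
bar [0.6472 0.0219] 24.132047842390886 25.36327325746378 0.021875370832875007 0.05297336350959962
cap [0.6482 0.022 ] 0.060299268554591785
btn (array([0.4114, 0.2697, 0.0598]), [np.float64(0.0012985057755922028), np.float64(0.002400262479621447), np.float64(0.0017445196148602046)]) [0.4103 0.2681 0.056 ]
0.02707006270764282
edge [array([0.635 , 0.3754]), array([0.6159, 0.2015]), array([0.4937, 0.3923]), array([0.4705, 0.2206])] 83.72192751889573 -6.785135879675207
```

Run:
```python
from h import *
from bench import env,kinematics,monitor
env.reach([.6475,.022,.2],Q(-65.3))
print(env.movel([.6475,.022,.106],velocity=.1,guard=8))
s=monitor.sense();print(s['position'],s['contact_force'])
env.close_gripper(60)
s=monitor.sense();print(s['clock'],s['position'],s['contact_force'],s['finger_gap']); f0=s['contact_force']
env.movel([.6475,.022,.14],velocity=.08)
s=monitor.sense();print(s['clock'],s['position'],s['contact_force']-f0,s['finger_gap'])
snap('wrist','whold');snap('scene','shold')
```

```text
False
[0.6479 0.0219 0.1068] [ 0.4093  0.1003 -0.8066]
5.15 [0.6476 0.0221 0.1062] [0.0501 2.3488 1.2698] 0.2712243352132196
5.725 [0.6473 0.022  0.1398] [-0.7001 -3.0517 -7.0364] 0.2670870907634642
```

View pics/shold.png

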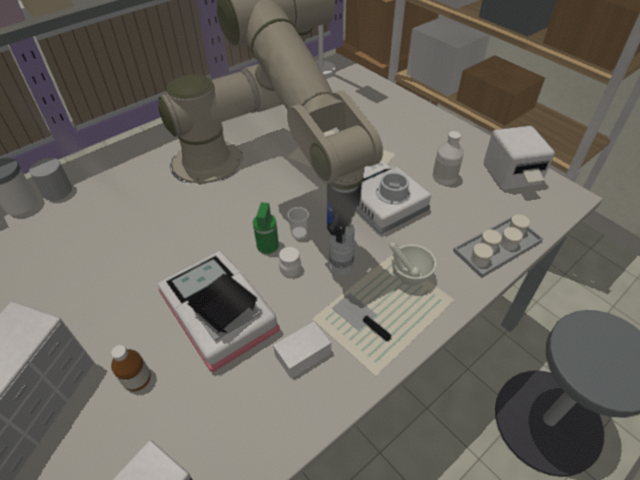

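Top view of the held carrier: it is in the fingers and off the counter (scene (342,245)), and about 7 N of weight was taken up. Next I carry it over high and lower it with a guard, at the flats angle I measured.

```bash
python3 - <<'E'
from h import *
from bench import env,kinematics,monitor
env.movel([.6475,.022,.30],velocity=.15)
env.reach([.5622,.296,.30],Q(-53))
env.movel([.5622,.296,.235],velocity=.12)
env.hold(.2)
s=monitor.sense();print(s['clock'],s['position'],s['contact_force'],s['finger_gap'])
snap('scene','sover');snap('top','tover')
f0=s['contact_force']
print(env.movel([.5622,.296,.1865],velocity=.03,guard=6))
s=monitor.sense();print(s['clock'],s['position'],s['contact_force']-f0,s['ft_torque'],s['finger_gap'])
snap('scene','sdown')
E
python3 -c "
import cv2
a=cv2.imread('pics/sover.png')[120:260,300:460];b=cv2.imread('pics/sdown.png')[120:260,300:460]
cv2.imwrite('pics/c4.png',cv2.resize(cv2.hconcat([a,b]),None,fx=2.5,fy=2.5,interpolation=2))"
```

```text
9.0417 [0.5625 0.296  0.2359] [-1.0186 -0.0932 -5.252 ] 0.271708375223362
False
10.9083 [0.5623 0.296  0.1867] [ 0.9917  0.609  -0.053 ] [-0.0449 -0.0625 -0.0219] 0.26812402294774534
```

View pics/c4.png

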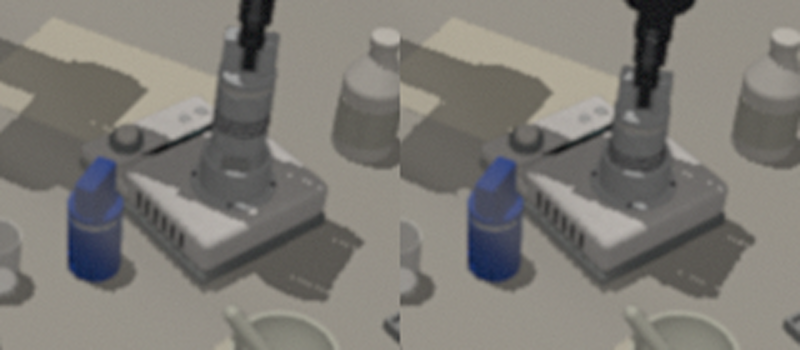

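Crops: the carrier stands upright in the collar, and no contact force showed on the way down. Its foot is about 20 mm below the spindle top, so the slot is on the flats. I lower the last millimetre under guard and release.

```bash
python3 - <<'E'
from h import *
from bench import env,kinematics,monitor
s=monitor.sense();f0=s['contact_force']
print(env.movel([.5622,.296,.183],velocity=.01,guard=3))
s=monitor.sense();print(s['clock'],s['position'],s['contact_force']-f0,s['contact_force'])
env.release();env.hold(.3)
s=monitor.sense();print(s['clock'],s['position'],s['contact_force'],s['finger_gap'])
env.movel([.5622,.296,.30],velocity=.15)
p=look((.5622,.296),-53,.34);env.reach(p,Q(-53))
snap('wrist','wseat');snap('scene','sseat');snap('top','tseat')
s=monitor.sense();print(s['clock'],s['position'],s['contact_force'],s['finger_gap'])
E
python3 -c "
import cv2
a=cv2.imread('pics/sseat.png')[120:260,300:460]
cv2.imwrite('pics/c5.png',cv2.resize(a,None,fx=5,fy=4,interpolation=2))"
```

```text
True
11.2333 [0.5623 0.2961 0.1851] [ 0.3902  0.8684 11.9416] [0.1613 0.2894 6.2855]
12.1583 [0.5616 0.2958 0.1833] [0.2496 0.9707 0.4116] 0.9978409521821359
13.6417 [0.509  0.2559 0.3384] [-0.082   0.5728  0.1569] 0.9988632184383348
```

View pics/wseat.png

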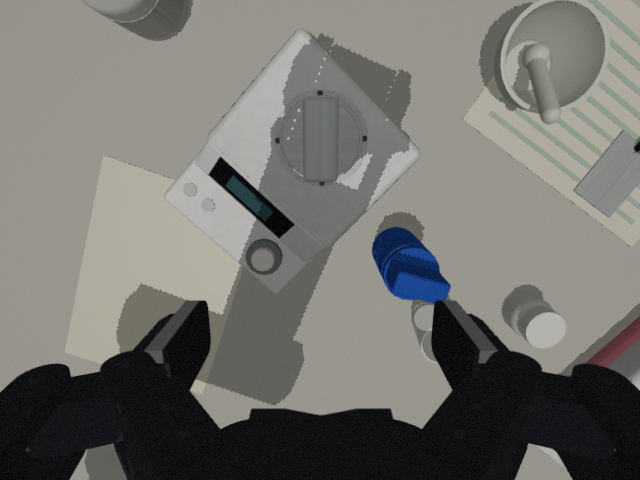

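View pics/c5.png

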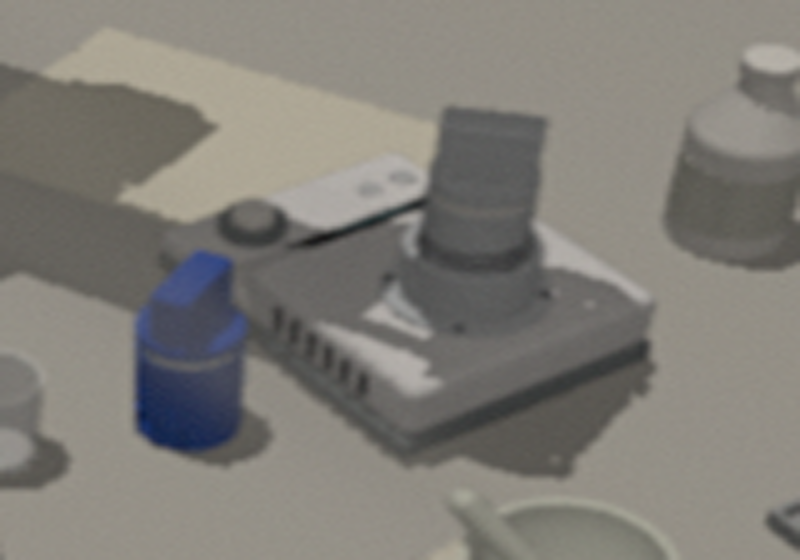

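The carrier is released and upright, with its bar at (320,140). The contact height puts the foot at 0.079, which is the seat height. I'll check its top height and the button position from this view.

Run:
```python
from h import *
w=load('pics/wseat.npz');s=load('pics/sseat.npz');m=load('pics/wmix.npz')
W=[onz(w,p,.220)[:2] for p in [(304.5,97.5),(336.5,97.5),(338,182.5),(303.5,182.5)]]
print(np.mean(W,0),np.linalg.norm(W[0]-W[3]),np.linalg.norm(W[2]-W[3]))
S=lambda x,y:(300+x/5-.4,120+y/4-.4)
# bar top face centre in scene (corners approx)
print(tri([(w,(320.5,140)),(s,S(495,118))]))
for z in (.22,.242): print(z,proj(s,[.5622,.296,z])-np.array(S(495,118)))
C=(185+192/6-.4,150+216/6-.4)
print('btn',tri([(w,(263,258)),(m,C)]),tri([(w,(263,258)),(m,C),(s,S(252,218))]))
g=w['frame'][225:290,230:300];cv2.imwrite('pics/c6.png',cv2.resize(g[:,:,::-1],None,fx=8,fy=8,interpolation=2))
```

```text
[0.562  0.2951] 0.05551562387362264 0.023974860601274097
(array([0.5634, 0.2964, 0.2209]), [np.float64(0.0011501279735038651), np.float64(0.0011501279735038588)])
0.22 [-0.9094  0.068 ]
0.242 [ 0.0285 -6.8062]
btn (array([0.4034, 0.2664, 0.0316]), [np.float64(0.0004780372524303212), np.float64(0.00047803725243040444)]) (array([0.4121, 0.2688, 0.0559]), [np.float64(0.00038000871204161755), np.float64(0.0018646243279446726), np.float64(0.0018832277434650403)])
```

View pics/c6.png

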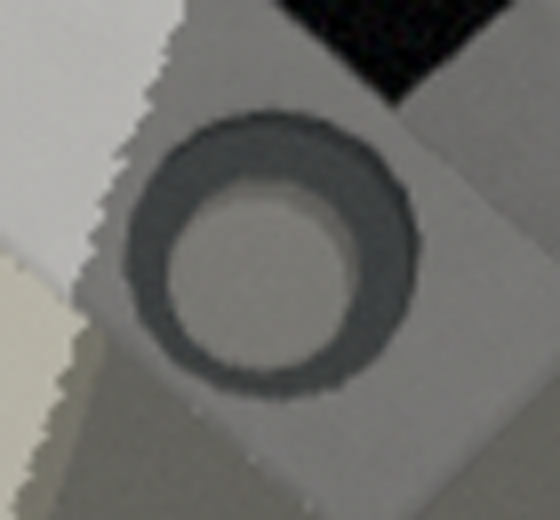

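The bar top triangulates to z=0.2209, against 0.220 if fully home, and it is centred within about 1 mm. The button is at about (0.411,0.268,0.056). I press it with shut fingers, with the camera side turned away from the carrier.

```bash
python3 - <<'E'
from h import *
from bench import env,kinematics,monitor
B=[.411,.268]
env.close_gripper(30)
env.reach([*B,.25],Q(84))
env.movel([*B,.075],velocity=.12)
env.hold(.2)
f0=monitor.sense()['contact_force']
def st(n):
    s=monitor.sense();print(n,s['clock'],s['position'],s['contact_force']-f0);return s
st('above')
hit=env.movel([*B,.042],velocity=.012,guard=8);s=st('hit %s'%hit)
env.hold(.3);st('held')
snap('scene','spress')
env.movel([*B,.10],velocity=.05);st('up')
env.movel([*B,.25],velocity=.15)
E
python3 -c "
import cv2
a=cv2.imread('pics/spress.png')[120:260,300:460]
cv2.imwrite('pics/c7.png',cv2.resize(a,None,fx=5,fy=4,interpolation=2))"
```

```text
above 18.2083 [0.4111 0.268  0.0753] [0. 0. 0.]
hit True 19.6333 [0.411 0.268 0.06 ] [-0.3322 -0.6898  6.3001]
held 19.9333 [0.4111 0.268  0.06  ] [-1.5228 -0.0461  7.5893]
up 20.9417 [0.4108 0.2679 0.0997] [ 0.614  -0.3793 -1.0433]
```

View pics/c7.png

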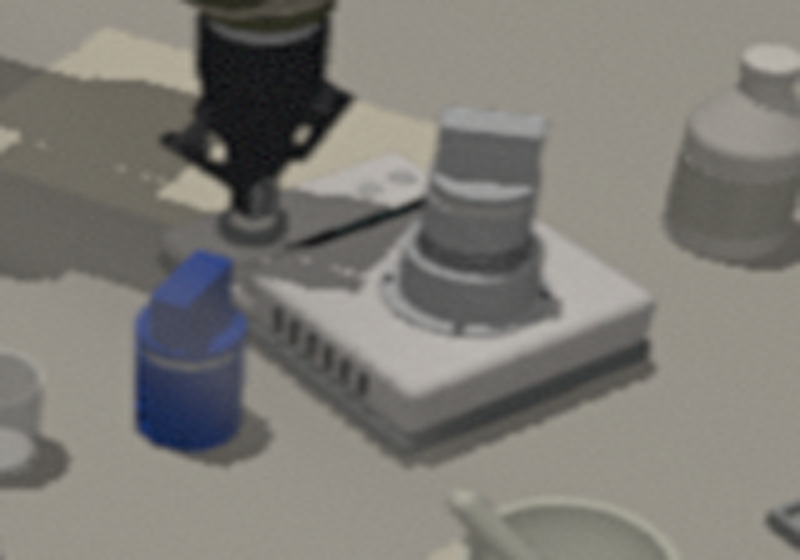

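Run:
```python
from h import *
from bench import env,kinematics,monitor
env.reach([.36,.12,.33],Q(30))
snap('scene','send');t=snap('top','tend')
s0=load('pics/sseat.npz')['frame'].astype(int);s1=load('pics/send.npz')['frame']
m=load('pics/wmix.npz');s=load('pics/scene0.npz');t0=load('pics/top0.npz');w=load('pics/wseat.npz')
for n,d,p in [('m',m,(216.6,185.6)),('s',s,(350.4,172.8)),('t',t0,(222.4,308.9)),('w',w,(262.1,259))]:
    print(n,[ (onz(d,p,z)[:2]) for z in (.056,.060,.066)])
cv2.imwrite('pics/c8.png',np.hstack([cv2.resize(load('pics/send.npz')['frame'][120:260,300:460],None,fx=2.5,fy=2.5,interpolation=2),cv2.resize(t['frame'][200:340,160:320],None,fx=2.5,fy=2.5,interpolation=2)])[:,:,::-1])
q=monitor.sense();print(q['clock'],q['contact_force'])
```

```text
m [array([0.4103, 0.2681]), array([0.4114, 0.2685]), array([0.4132, 0.269 ])]
s [array([0.4104, 0.2743]), array([0.4139, 0.2709]), array([0.4191, 0.2658])]
t [array([0.4098, 0.2698]), array([0.4095, 0.2691]), array([0.4092, 0.2679])]
w [array([0.4106, 0.2686]), array([0.412 , 0.2688]), array([0.4142, 0.2692])]
22.925 [ 0.6255 -0.0036 -0.133 ]
```

View pics/c8.png

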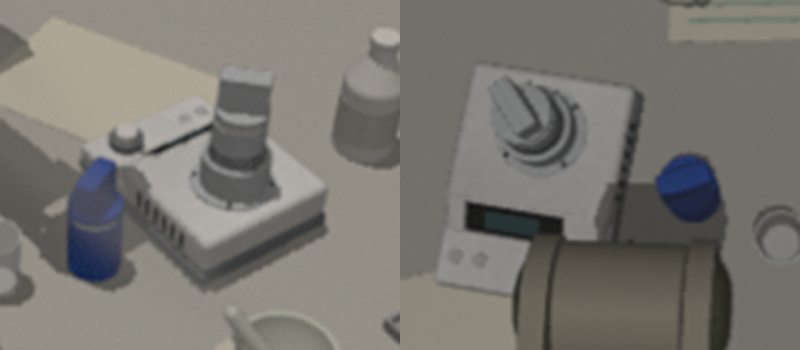

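View pics/send.png

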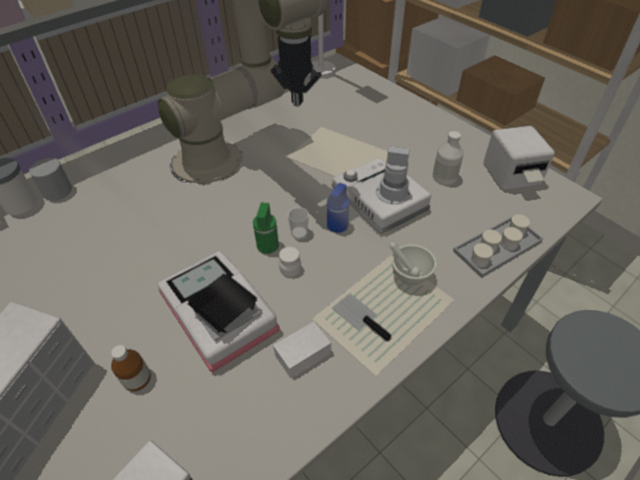

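Run:
```python
from h import *
f=lambda n:cv2.convertScaleAbs(cv2.resize(load(f'pics/{n}.npz')['frame'][155:190,330:370][:,:,::-1],None,fx=9,fy=12,interpolation=0),alpha=1.6)
cv2.imwrite('pics/c9.png',np.hstack([f('sseat'),f('spress')]))
s=load('pics/sseat.npz')
for z in (.05,.054,.060,.066): print(z,(proj(s,[.411,.268,z])-[330,155])*[9,12])
```

```text
0.05 [170.4171 243.5083]
0.054 [170.8428 231.2563]
0.06 [171.4846 212.7842]
0.066 [172.1301 194.1984]
```

View pics/c9.png

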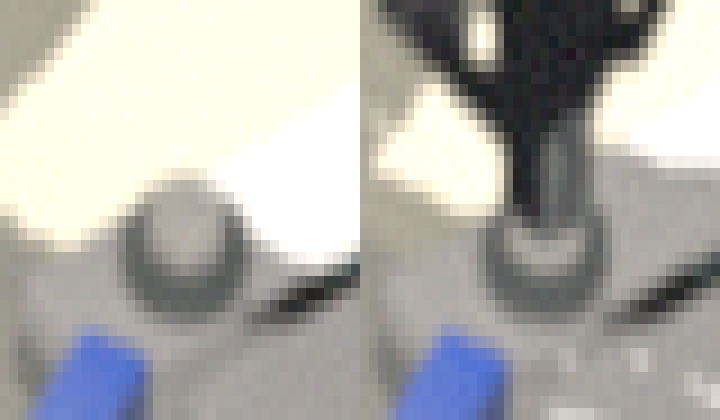

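The pictures can't settle whether the press bottomed: the views put the unpressed top at z 0.058 to 0.066, and the press stopped at 0.060. A light touch below the spring's level of actuation will give the height of the unpressed top.

Run:
```python
from h import *
from bench import env,kinematics,monitor
B=[.411,.268]
env.reach([*B,.25],Q(84))
env.movel([*B,.075],velocity=.12)
env.hold(.4)
F=[]
for i in range(10):
    F.append(monitor.sense()['contact_force'][2]);env.hold(.03)
print('noise',np.mean(F),np.std(F))
z=.072
while z>.0585:
    env.movel([*B,z],velocity=.02)
    G=[]
    for i in range(6): env.hold(.03);s=monitor.sense();G.append(s['contact_force'][2])
    d=np.mean(G)-np.mean(F);print(round(z,4),s['position'][2],round(d,2))
    if d>1.2: break
    z-=.001
print(s['clock'])
```

```text
noise 0.017202141351083673 0.4008080071204645
0.072 0.07204779689860301 0.18
0.071 0.07101380253975853 -0.45
0.07 0.07000517026192409 0.19
0.069 0.06900634050205576 -0.15
0.068 0.06798935082241563 -0.4
0.067 0.06701061148300463 0.24
0.066 0.06609747612338666 1.14
0.065 0.06504538037700452 1.97
29.65
```

The touch meets the button at z≈0.066, so the first press to 0.060 at about 7.6 N used the full 6 mm travel. I back off, take a last look and hand in.

Run:
```python
from h import *
from bench import env,kinematics,monitor,job
env.movel([.411,.268,.25],velocity=.15)
env.reach(look((.5622,.296),-53,.34),Q(-53))
w=snap('wrist','wend')
W=[onz(w,p,.220)[:2] for p in [(304.5,97.5),(336.5,97.5),(338,182.5),(303.5,182.5)]]
a=load('pics/wseat.npz')['frame'].astype(int);print('diff',np.abs(a-w['frame'])[60:280,160:420].mean())
cv2.imwrite('pics/c10.png',w['frame'][40:300,150:450][:,:,::-1])
print(monitor.sense()['clock'])
```

```text
diff 12.288642191142191
33.075
```

View pics/wend.png

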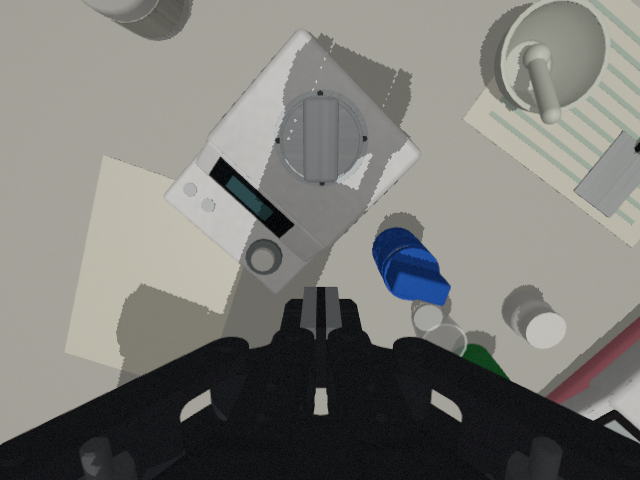

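The picture matches the earlier one: carrier bar at (320,140), button up at (263,258), bystanders unmoved, and the hand clear of everything.

```bash
python3 -c "
from bench import job
print(job.hand_in())"
```

```text
the job is handed in; nothing more can be done
None
```

The aluminium carrier is fully home in the collar and released, and I pressed the start button fully and let it come back up. I handed the job in after about 33 s.

- **Carrier:** I read the angle of the spindle's flats from the wrist camera and turned the carrier to it before lowering. It slid on without resting crosswise, so no search turn was needed. The last millimetre had a 3 N guard, which read a brief 12 N on touching the seat. The foot stopped at about 79 mm, the seat height. The top measured 0.221 m, against 0.220 m expected.
- **Start button:** The press stopped at z = 0.060 at about 7.6 N. The camera estimates of the unpressed top disagreed (0.056 to 0.066 m), so I touched the button lightly afterwards. It was back up at 0.066, so the press used the full 6 mm. That touch, at about 2 N, may have moved the button about 1 mm.
- **Last picture:** The carrier was upright and unmoved, the button was up, and the hand was clear. The other things in view were where they had stood. A crude brightness comparison with the earlier picture differed by about 12 levels; I saw no movement by eye and did not look into it further.

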